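Seat the sealing die and shoot its bolt through the zigzag gate

TASK

Nudge the steel sealing die about in its loose pocket until it drops fully home in its seat. Then, by pushing alone and without ever pinching the lever's grip between the fingers, take the bolt lever through every leg of its zigzag gate from the starting notch to the far end of the last notch, so that the bolt's tongue covers the die. Leave the bottle, the stamp and the weight standing round the fixture where they are.

Things in the scene. Friction and masses are not known exactly. Their poses are not given: they have to be found in the camera images.
- die_fixture: fixed low steel fixture on the worktop, base 100 mm (x) by 222 mm (y). Origin on the worktop under the centre of its gate; own x points away from the robot at yaw 0 ('back'), own y to the left, z up. Aluminium gate plate at the left (y -62 to 62, x -42 to 42 mm), the die's pocket at the right (y -146 to -66, x -42 to 27 mm)
- gate (a point): centre of the gate plate's top, 52 mm over the worktop; axes as the fixture's. One slot 14 mm wide guides the 10 mm lever stem. The stem centre's way in fixture x, y mm: start leg (-18, 40) to (18, 40); to (18, 0); to (-18, 0); to (-18, -40); last notch to its end (18, -40). Five legs: back, right, front, right, back; walls stop the lever everywhere else
- pocket (a point): centre of the pocket's ledge, 15 mm over the worktop, at fixture x -7.5, y -106.5; axes as the fixture's. Ledge inside x -36.5 to 21.5, y -141.5 to -71.5 mm, closed by lips 12 mm higher (tops 27 mm over the worktop). Two recesses in the ledge are 2.5 mm wider all round than the die's keys
- seat (a point): where the die's origin is when it is home: fixture x 0, y -99.5, z 9 mm; axes as the fixture's. That is the pocket's back left corner, 1.5 mm short of touching its back lip and left lip, so pressing the die gently against both these lips lines it up and lets it drop 6 mm
- die: loose steel block, body 40 (x) x 52 (y) x 24 mm, on two 6 mm high keys, 30 mm high in all, 0.17 to 0.35 kg; axes about as the fixture's. Keys 14 mm along x; left one 10, right one 14 mm along y, 15 mm left and right of the middle. Origin at the keys' undersides: 15 mm over the worktop unseated, 9 mm when home. Starts 11 to 15 mm in front of the seat, 1 to 12 mm right of it; may tip on the way
- bolt (a joint): travel of the bolt and its lever to the fixture's right (-y), m: 0 in the start leg (lever at fixture y +40 mm), 0.040 in the middle leg, 0.080 in the last notch. About 2 N of friction, stays where it is left
- tongue_tip (a point): right-hand tip of the bolt's flat tongue, 26 mm wide, 41 to 46 mm over the worktop; at fixture y -45 mm when bolt is 0, -125 at 0.080. It passes 2 mm over a die that is home and jams on one that is not
- lever (a joint): travel of the lever across the bolt to the fixture's back (+x), m: 0 in the front row (fixture x -18 mm), 0.036 in the back row (x +18 mm). Starts between 0 and 0.018. About 1.5 N of friction, stays where it is left. The lever slides upright and does not tilt
- grip (a point): centre of the lever's grip, 83 mm over the worktop; axes as the fixture's. The grip is a black upright block, 36 mm over its cheeks in x and in y, from 66 to 101 mm over the worktop, on a thin stem
- cheek_front: one of four flat rubber cheeks, 24 mm wide and 30 mm high, on the sides of the lever's grip; this is the front one, facing the fixture's -x; origin at its centre
- cheek_back: one of four flat rubber cheeks, 24 mm wide and 30 mm high, on the sides of the lever's grip; this is the back one, facing the fixture's +x; origin at its centre
- cheek_left: one of four flat rubber cheeks, 24 mm wide and 30 mm high, on the sides of the lever's grip; this is the left one, facing the fixture's +y; origin at its centre
- cheek_right: one of four flat rubber cheeks, 24 mm wide and 30 mm high, on the sides of the lever's grip; this is the right one, facing the fixture's -y; origin at its centre
- dropper_bottle: amber dropper bottle with black cap, round 30 mm, 82 mm high, standing in front of the fixture; origin at the centre of its foot. Not to be moved
- wood_stamp: wooden hand stamp, foot 29 x 48 mm, 73 mm high, standing off the left end of the fixture; origin at the centre of its foot. Not to be moved
- check_weight: small brass check weight, round 22 mm, 32 mm high, standing behind the gate; origin at the centre of its foot. Not to be moved
There are look-alikes about, which are no part of the job. What is meant by the die is not pink or red, and is the smaller of those in its own colour.

How it is judged:
By the outcome, as a careful person would: the job done as asked, in the order asked, and still so for the second after the job is handed in, with the robot touching nothing.
It also fails if it takes over 54 s, if anything falls off the work surface, if the arm or the gripper's body presses on something with over 40 N, if the wrist force passes 120 N, or if a joint passes its speed limit or range.

ROBOT

A 6-joint arm with a two-finger parallel gripper is mounted at the origin on a cart in front of the work surface, level with it; the furniture and walls round the work are solid. World frame = base frame: x ahead of the robot, y to its left, z up, the work surface at z = 0. Lengths are in mm, angles in rad, forces in N, time in s.
With the tool pointing down it reaches from about 250 to 775 mm from the base axis. Payload 8.9 kg.
Tool frame: the origin (TCP) lies between the finger pads; the fingertips stand 17 mm ahead of it and the grasp point (between the pads) lies 2 mm behind it; z points along the fingers, y is the direction in which the jaws open and shut (so a half turn about z gives the same grasp; the last joint's range is limited). The gripper opens to 85 mm and grips with 20 to 120 N. Pads are 22 mm wide; open, the fingers measure 114 mm over their backs; the gripper's body (76 mm by 85 mm) begins 54 mm behind the grasp point. The pads swing forward as they close: fully open they stand 13 mm farther back than shut.
Start: joints at [1.105, 0.291, -0.153, 1.127, 0, 1.431], TCP at [168.526, 497.215, 248.305] pointing down, gripper open.
Joint ranges: [-2.52, 2.52], [-0.91, 1.74], [-1.3, 1.37], [-1.96, 2.02], [-1.52, 1.47], [-3.14, 3.14]. Speed limits (rad/s): [2.22, 2.22, 2.79, 3.14, 3.14, 3.14].

INTERFACE

Orientations are given as a rotation vector (axis times angle).
In Python, from rig import ctrl, solver, monitor, optics gives the robot as it stands. Calls block until the motion is done:
- ctrl.move_ptp(position, orientation): joint-space move of the TCP to a pose.
- ctrl.move_linear(position, attitude=None, vel=150): straight line of the TCP; attitude=None keeps the orientation; vel is the mean speed in mm/s.
- ctrl.movej(angles): joint-space move.
- ctrl.move_gripper(opening): opening from 0.0 (shut) to 1.0 (fully open); the grip force is fixed at half the most; returns when the fingers have stopped.
- ctrl.pause(seconds).
- solver.inverse_kinematics(position, orientation): joint angles nearest the present ones, or None.
- monitor.get_state(): the state.
- optics.read_camera(name): name is "scene" or "side" or "wrist"; returns the picture (420x560x3 uint8, blue, green, red); there is no depth.
- optics.camera_model(name): a dict with "camera_matrix" (3x3 intrinsics, pixels), "rvec" (rotation vector, rad) and "tvec" (3), from world to camera coordinates, as OpenCV has them. Camera axes: x right, y down, z forward; pixel columns grow to the right and rows downward; lengths in mm; the calibration is good to about 2 mm. A picture is of the moment at which its call begins: read the wrist's pose just before it. camera_model takes no time and is no camera call; for the wrist camera it gives the pose at the moment of the call.
A pose or a line that the arm cannot do raises ctrl.PlanningError and nothing moves.
- ctrl.hand_in(): hands the job in, once; it reports no verdict.
Trained networks look in the newest picture that a camera, given by its name, has taken for a name from the list of things; names that differ only in an ending like _2 or _b are one class to them, and where a whole thing is asked for, a point or a joint stands for the part that bears it (a point fixed in the world has none). Each returns a list of dicts, best first, with "confidence" (0 to 1); they miss things now and then, are a little off and sometimes report something else, mostly with a low value. They report only what shows in the picture. A call takes as long as a camera call. They do not tell look-alikes from the thing itself.
- optics.trace(camera, target): "mask" (420x560 bool, what is visible of it) and "extent" ([left, top, width, height] in pixels, round what is visible of it).
- optics.landmark_of(camera, target): "centre" ([column, row] in pixels: a listed point, or the origin of a listed thing).
The state is a dict: "time_s": time; "joints": joint angles; "joint_vel": joint speeds; "joint_torque": joint torques, N m; "tcp_pos": TCP position; "tool_rot": TCP orientation; "ft_force": force on the tool from outside, world axes, zero at the start; "moment": the same for the moment, N m; "grip_width": opening from 0.0 (shut) to 1.0 (fully open).
Only numpy, scipy, OpenCV 4.12 (cv2) and the standard library are available. Lean on these libraries where they do the work, as an engineer would, in place of code of your own. Each camera call takes 0.05 s, during which the arm holds its last target. There are 200 camera calls.

## Working session

There is one attempt and no reset: what is moved stays moved. The work goes in short steps, each a Python script; the robot and the scene stay as the last script left them, time stands still between calls to the robot, and variables do not carry over. Pictures are saved under pics/ and viewed, about 8 in all and at most 12, crops included, and the job is handed in when it is done.

```bash
ls; mkdir -p pics
python3 - <<'E'
from rig import ctrl, solver, monitor, optics
import cv2,numpy as np
for c in ["scene","side"]:
    im=optics.read_camera(c); cv2.imwrite(f"pics/{c}0.png",im)
    for t in ["die_fixture","gate","pocket","seat","die","grip","tongue_tip","dropper_bottle","wood_stamp","check_weight","cheek_front","cheek_left"]:
        print(c,t,[(np.round(d["centre"],1).tolist(),round(d["confidence"],2)) for d in optics.landmark_of(c,t)[:4]])
    m=optics.camera_model(c);R=cv2.Rodrigues(np.array(m["rvec"]))[0];print("campos",(-R.T@np.array(m["tvec"]).ravel()).round(),"fwd",R[2].round(2))
s=monitor.get_state();print(s["time_s"],s["tool_rot"],s["ft_force"])
a=cv2.imread("pics/scene0.png");b=cv2.imread("pics/side0.png")
cv2.imwrite("pics/both0.png",cv2.resize(np.hstack([a,b]),(800,300)))
E
```

```text
pics
scene die_fixture [([267.9, 251.2], 0.78)]
scene gate [([265.0, 238.2], 0.6), ([257.3, 226.7], 0.29)]
scene pocket [([296.4, 259.8], 0.81), ([297.4, 257.8], 0.72)]
scene seat [([295.2, 257.8], 0.93), ([246.9, 270.0], 0.7), ([267.8, 252.6], 0.42)]
scene die [([211.3, 257.7], 0.82), ([292.7, 262.3], 0.79), ([195.4, 226.6], 0.77), ([389.6, 237.0], 0.76)]
scene grip []
scene tongue_tip [([279.3, 247.9], 0.75), ([251.8, 229.4], 0.47)]
scene dropper_bottle [([247.7, 272.3], 0.57)]
scene wood_stamp [([228.3, 237.1], 0.59), ([281.9, 243.5], 0.59)]
scene check_weight [([288.1, 237.7], 0.49), ([253.7, 226.4], 0.39)]
scene cheek_front [([251.1, 232.2], 0.48)]
scene cheek_left []
campos [-449. -532. 1009.] fwd [ 0.7   0.35 -0.62]
side die_fixture [([268.6, 248.7], 0.73)]
side gate [([265.9, 231.8], 0.62), ([255.6, 219.2], 0.56)]
side pocket [([287.1, 268.1], 0.93)]
side seat [([286.9, 271.7], 0.79)]
side die [([221.5, 206.7], 0.87), ([425.2, 289.1], 0.73), ([210.0, 241.9], 0.71), ([285.1, 268.5], 0.69)]
side grip [([255.9, 214.4], 0.52), ([287.5, 270.6], 0.39)]
side tongue_tip [([278.2, 250.9], 0.88)]
side dropper_bottle [([231.9, 265.3], 0.82)]
side wood_stamp [([267.4, 250.0], 0.5)]
side check_weight [([297.4, 248.5], 0.64), ([254.1, 217.7], 0.4)]
side cheek_front [([249.3, 220.0], 0.58), ([230.8, 266.2], 0.52)]
side cheek_left [([257.0, 218.2], 0.49)]
campos [  67. -822.  679.] fwd [ 0.46  0.72 -0.52]
1.3 [-5.11070009e-01 -3.09973503e+00  5.38819418e-05] [ 0.90256724 -1.11010653  0.34445523]
```

View pics/scene0.png

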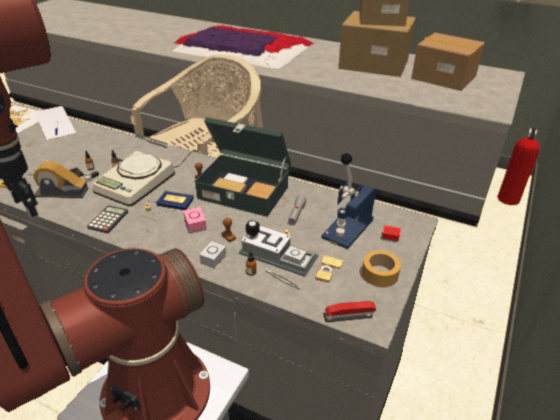

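View pics/side0.png

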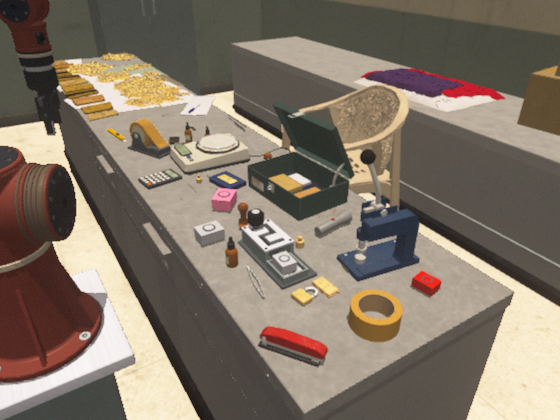

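The pictures show four die look-alikes in the scene view: pink (195,219), red (391,233), a large grey block on the table (212,253), and the small grey one in the fixture's pocket (295,254). I choose the one in the pocket: grey, and the smaller of the two. Next I'll triangulate roughly, then look from above with the wrist camera.

```bash
cat > h.py <<'E'
from rig import ctrl, solver, monitor, optics
import cv2,numpy as np
from scipy.spatial.transform import Rotation as Ro
def cam(c):
    m=optics.camera_model(c);return np.array(m["camera_matrix"],float),cv2.Rodrigues(np.array(m["rvec"],float))[0],np.array(m["tvec"],float).ravel()
def onz(c,px,z):
    K,R,t=c;d=R.T@np.linalg.inv(K)@np.array([px[0],px[1],1.]);o=-R.T@t
    return o+d*(z-o[2])/d[2]
def proj(c,P):
    K,R,t=c;p=(np.atleast_2d(P)@R.T+t)@K.T;return p[:,:2]/p[:,2:]
def rot(phi):  # tool down, tool y axis (jaw) at world angle phi
    y=np.array([np.cos(phi),np.sin(phi),0]);z=np.array([0,0,-1.]);return Ro.from_matrix(np.array([np.cross(y,z),y,z]).T).as_rotvec()
E
python3 - <<'E'
from h import *
S,D=cam("scene"),cam("side")
def tri(a,b):
    P=cv2.triangulatePoints(*[K@np.c_[R,t] for K,R,t in (S,D)],np.array(a,float),np.array(b,float)).ravel();return (P[:3]/P[3]).round(1)
print("gate",tri((265,238.2),(265.9,231.8)),"pocket",tri((296.4,259.8),(287.1,268.1)),"tip",tri((279.3,247.9),(278.2,250.9)),"die",tri((292.7,262.3),(285.1,268.5)),"bottle",tri((247.7,272.3),(231.9,265.3)),"weight",tri((288.1,237.7),(297.4,248.5)))
print(onz(S,(265,238),52),onz(S,(296.4,259.8),15),onz(D,(266,232),52),onz(D,(287,268),15))
s=monitor.get_state();print(Ro.from_rotvec(s["tool_rot"]).as_matrix().round(2))
K,R,t=cam("wrist");print(K.round(),(-R.T@t).round(),R[2].round(2),s["tcp_pos"])
E
```

```text
gate [536.7  -4.8  58. ] pocket [ 533.3 -110.7   15.8] tip [548.8 -46.6  23.2] die [534.3 -98.6   3. ] bottle [444.5   5.8 -12.5] weight [608.5 -47.5  13.7]
[540.7581823   -2.48630962  52.        ] [ 532.59489977 -111.0335379    15.        ] [544.1265733    5.34009833  52.        ] [ 535.49174173 -107.91730626   15.        ]
[[-0.95  0.32 -0.  ]
 [ 0.32  0.95 -0.  ]
 [ 0.   -0.   -1.  ]]
[[320.   0. 278.]
 [  0. 320. 209.]
 [  0.   0.   1.]] [100. 521. 374.] [ 0.27 -0.09 -0.96] [168.53133207 497.20405271 248.29659986]
```

Run:
```python
from h import *
ctrl.move_ptp([530,-45,220],rot(np.pi/2))
c=cam("wrist");np.savez("w1.npz",K=c[0],R=c[1],t=c[2]);im=optics.read_camera("wrist");cv2.imwrite("pics/w1.png",im);cv2.imwrite("pics/w1b.png",cv2.resize(im,(800,600),interpolation=2))
for t,z in [("die_fixture",0),("gate",52),("pocket",15),("seat",9),("die",15),("grip",83),("tongue_tip",43),("dropper_bottle",0),("wood_stamp",0),("check_weight",0)]:
    print(t,[(np.round(d["centre"],1).tolist(),round(d["confidence"],2),onz(c,d["centre"],z)[:2].round(1).tolist()) for d in optics.landmark_of("wrist",t)[:4]])
s=monitor.get_state();print(s["time_s"],s["tcp_pos"],s["ft_force"],s["joints"])
```

```text
die_fixture [([313.0, 190.4], 0.61, [539.0, -5.2])]
gate [([319.6, 205.4], 0.56, [541.4, -4.2])]
pocket []
seat []
die [([441.7, 93.5], 0.91, [438.7, 115.4]), ([220.8, 186.8], 0.66, [531.5, -104.5]), ([550.0, 202.4], 0.56, [548.6, 247.5])]
grip [([372.0, 208.0], 0.59, [534.9, 36.6]), ([352.3, 206.8], 0.38, [533.8, 19.6])]
tongue_tip [([351.5, 208.2], 0.65, [546.9, 28.6]), ([374.7, 188.0], 0.44, [526.4, 49.7])]
dropper_bottle [([313.7, 94.9], 0.88, [439.2, -7.6]), ([371.0, 225.1], 0.21, [579.7, 62.5])]
wood_stamp [([437.6, 196.4], 0.78, [545.8, 133.9])]
check_weight [([287.4, 262.4], 0.88, [626.7, -32.8]), ([374.3, 210.4], 0.49, [562.1, 64.7])]
4.175 [529.99825271 -44.97146746 219.98100479] [ 0.6890215   0.88698986 -0.11524979] [-2.22139774e-01  3.21258756e-01 -1.86713068e-01  1.06285446e+00
  4.41652551e-06 -2.22190971e-01]
```

View pics/w1b.png

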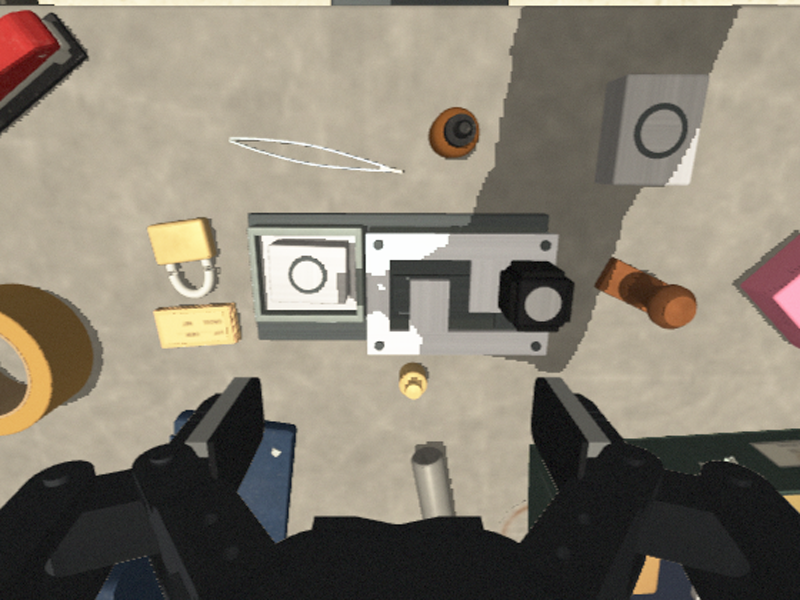

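The wrist view shows the fixture at about yaw 0: the die in the pocket at (308,273), the lever at (540,297), the bottle at (455,132), the stamp at (655,295) and the weight at (413,380), in 800x600 pixels. Next I'll fit the fixture model against a crop.

```bash
cat >> h.py <<'E'
def fx(p,F):  # fixture -> world
    p=np.atleast_2d(np.array(p,float));c,s=np.cos(F[2]),np.sin(F[2]);return np.c_[F[0]+c*p[:,0]-s*p[:,1],F[1]+s*p[:,0]+c*p[:,1],p[:,2]]
def rect(x0,x1,y0,y1,z): return [(x0,y0,z),(x1,y0,z),(x1,y1,z),(x0,y1,z)]
def overlay(im,c,F,die=None,u0=160,v0=140,w=245,h=120,s=3.2):
    a=cv2.resize(im[v0:v0+h,u0:u0+w],None,fx=s,fy=s,interpolation=cv2.INTER_CUBIC)
    def L(P,col,cl=True): cv2.polylines(a,[np.round((proj(c,fx(P,F))-[u0,v0]+.5)*s).astype(int)],cl,col,1)
    L(rect(-42,42,-62,62,52),(0,0,255));L(rect(-42,27,-146,-66,27),(0,255,0));L(rect(-36.5,21.5,-141.5,-71.5,27),(0,255,0))
    L([(-18,40,52),(18,40,52),(18,0,52),(-18,0,52),(-18,-40,52),(18,-40,52)],(255,0,255),False)
    if die is not None: L(rect(die[0]-20,die[0]+20,die[1]-26,die[1]+26,die[2]+30),(255,0,0))
    return a
E
python3 - <<'E'
from h import *
w=np.load("w1.npz");c=(w["K"],w["R"],w["t"]);im=cv2.imread("pics/w1.png")
for p in [(366,234),(558,234),(366,354)]: print(onz(c,np.array(p)/1.4286,52).round(1))
for p in [(248,229),(361,229),(252,321)]: print(onz(c,np.array(p)/1.4286,27).round(1))
F=(541.5,-3.5,0.0);a=overlay(im,c,F,(-13,-105,15));
b=cv2.resize(im[140:260,160:405],None,fx=3.2,fy=3.2,interpolation=cv2.INTER_CUBIC)
cv2.imwrite("pics/ov1.png",cv2.resize(np.vstack([a,b]),(612,600)) if 0 else np.vstack([a[:300],b[:300]]))
E
```

```text
[501.6 -64.   52. ]
[501.6  59.6  52. ]
[585.3 -65.7  52. ]
[ 501.9 -147.9   27. ]
[501.9 -69.1  27. ]
[ 569.8 -151.3   27. ]
```

View pics/ov1.png

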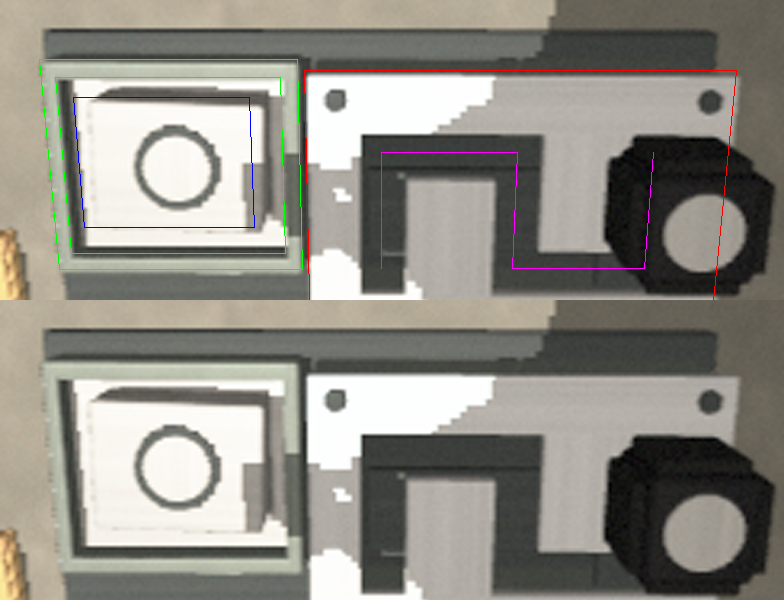

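F is about (542.4, -2.5, 0). The die is about 12.4 mm in front of the seat and 3.3 mm right of it, with slight yaw. All of this agrees with the description. I'll close the fingers and nudge the die back, then left.

```bash
cat >> h.py <<'E'
F=(542.4,-2.5,0.0); RV=rot(np.pi/2)
def W(x,y,z): return fx((x,y,z),F)[0]
def go(x,y,z,vel=200): ctrl.move_linear(W(x,y,z),None,vel)
def where(): return np.array(monitor.get_state()["tcp_pos"])-[F[0],F[1],0]
def force(): return np.array(monitor.get_state()["ft_force"])
def push(axis,sgn,start,fast,limit,other,z,fmax=8,step=1.0,vel=40):
    """tool is at start on axis; run to fast, then step until reaction>fmax or limit"""
    def tgt(v): return (v,other,z) if axis==0 else (other,v,z)
    f0=force();go(*tgt(fast),vel=vel);v=fast;log=[]
    while True:
        f=-sgn*(force()-f0)[axis];log.append((round(v,1),round(f,1)))
        if f>fmax or sgn*(v-limit)>=0: break
        v+=sgn*step;go(*tgt(v),vel=vel)
    print("push",axis,sgn,log,"at",where().round(1),"df",(force()-f0).round(1),"t",monitor.get_state()["time_s"]);return v
E
python3 - <<'E'
from h import *
ctrl.move_gripper(0.0)
ctrl.move_ptp(W(-49,-103,75),RV);go(-49,-103,48,150)
push(0,1,-49,-38,-27,-103,48,fmax=6)
s=monitor.get_state();print(s["grip_width"])
go(*(where()[:2]-[6,0]),48,100);go(*where()[:2],70)
c=cam("wrist");im=optics.read_camera("wrist");np.savez("w2.npz",K=c[0],R=c[1],t=c[2]);cv2.imwrite("pics/w2.png",im);print(monitor.get_state()["time_s"])
a=optics.trace("wrist","die");print([(d["extent"],round(d["confidence"],2)) for d in a])
print(proj(c,fx([(0,-99.5,39),(-12,-103,45),(0,0,52)],F)))
E
```

```text
push 0 1 [(-38, np.float64(-0.1)), (-37.0, np.float64(-0.3)), (-36.0, np.float64(-0.4)), (-35.0, np.float64(1.2)), (-34.0, np.float64(1.0)), (-33.0, np.float64(0.7)), (-32.0, np.float64(1.6)), (-31.0, np.float64(0.7)), (-30.0, np.float64(0.1)), (-29.0, np.float64(0.9)), (-28.0, np.float64(3.6)), (-27.0, np.float64(6.3))] at [ -28.4 -102.8   47.6] df [-6.3 -0.5  0.5] t 9.1417
0.00025704560677154
9.7
[([233.1, 257.2, 90.0, 49.3], 0.66)]
[[284.19881797 306.26326395]
 [277.98743876 293.35324829]
 [473.15189377 320.61453536]]
```

View pics/w2.png

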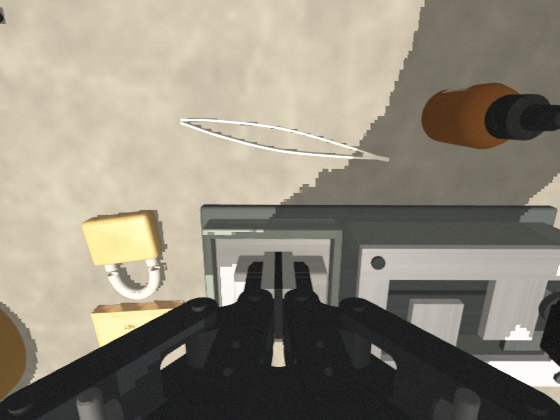

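The first push went to the back lip: resistance rose at TCP x -28.4, as expected with the die face at -18.5. Now I'll push it left.

Run:
```python
from h import *
go(-29,-150,75,250);go(0,-152,75,250);go(0,-152,48,150)
push(1,1,-152,-146,-134,0,48,fmax=5)
p=where();go(0,p[1]-5,48,100);go(0,p[1]-5,75,200)
go(-20,-45,180,300)
c=cam("wrist");im=optics.read_camera("wrist");cv2.imwrite("pics/w3.png",im);np.savez("w3.npz",K=c[0],R=c[1],t=c[2])
print(monitor.get_state()["time_s"])
q=proj(c,W(-7,-106,30))[0].astype(int);u0,v0=max(q[0]-70,0),max(q[1]-60,0)
a=overlay(im,c,F,(0,-99.5,9),u0,v0,125,150,4);b=cv2.resize(im[v0:v0+150,u0:u0+125],None,fx=4,fy=4,interpolation=2)
h=min(a.shape[0],b.shape[0]);a=cv2.resize(np.hstack([a[:h],b[:h]]),None,fx=.8,fy=.8);cv2.imwrite("pics/ov3.png",a);print(a.shape)
```

```text
push 1 1 [(-146, np.float64(-0.9)), (-145.0, np.float64(-0.1)), (-144.0, np.float64(-0.6)), (-143.0, np.float64(-0.4)), (-142.0, np.float64(-1.0)), (-141.0, np.float64(-0.3)), (-140.0, np.float64(-0.4)), (-139.0, np.float64(0.2)), (-138.0, np.float64(0.9)), (-137.0, np.float64(0.2)), (-136.0, np.float64(0.9)), (-135.0, np.float64(3.7)), (-134.0, np.float64(8.2))] at [   0.  -135.4   48.3] df [-1.  -8.2  2.2] t 13.9917
15.2
(480, 800, 3)
```

View pics/ov3.png

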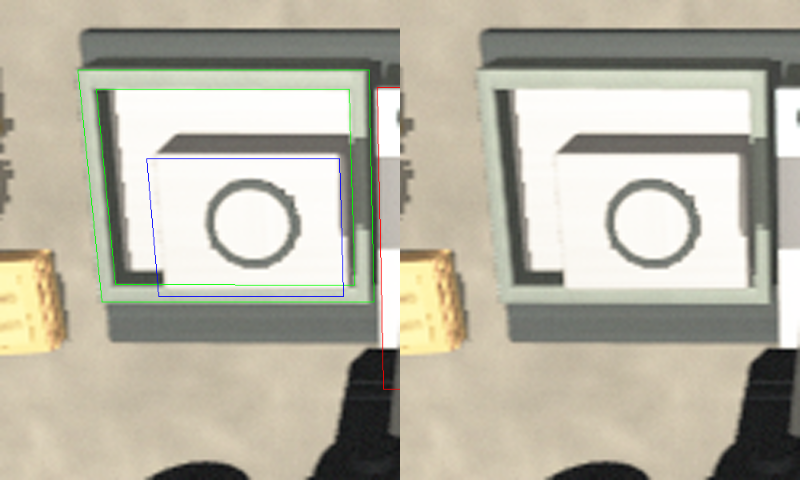

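The lips line up with the model. The die's top is close to the home prediction, about 1-2 mm off, which is within the play. I'll confirm its height by touching its top gently: TCP z 56 if home, 62 if not.

Run:
```python
from h import *
go(-3,-98,80,300);go(-3,-98,64,100);f0=force();z=64;log=[]
while True:
    f=(force()-f0)[2];log.append((z,round(float(f),1)))
    if f>4 or z<=53: break
    z-=1;go(-3,-98,z,40)
print(log,where().round(1),(force()-f0).round(1));go(-3,-98,75,200);print(monitor.get_state()["time_s"])
w=np.load("w3.npz");c=(w["K"],w["R"],w["t"]);q=proj(c,W(-7,-106,30))[0].astype(int);o=np.array([max(q[0]-70,0),max(q[1]-60,0)])
for x,y,z in [(-1.5,-98.5,9),(1.5,-98,15),(0,-99.5,15)]:
    P=rect(x-20,x+20,y-26,y+26,z+30)+[(x-20,y-26,z+6),(x-20,y+26,z+6)];print((x,y,z),((proj(c,fx(P,F))-o+.5)*3.2).round().tolist())
```

```text
[(64, 0.0), (63, -0.7), (62, 0.3), (61, 0.5), (60, 0.9), (59, -0.6), (58, 1.0), (57, -0.7), (56, 2.6), (55, 14.1)] [ -2.8 -98.1  56. ] [-4.4  1.2 14.1]
18.5417
(-1.5, -98.5, 9) [[150.0, 153.0], [161.0, 291.0], [347.0, 291.0], [343.0, 153.0], [173.0, 132.0], [351.0, 132.0]]
(1.5, -98, 15) [[146.0, 170.0], [158.0, 309.0], [347.0, 309.0], [343.0, 170.0], [170.0, 147.0], [351.0, 147.0]]
(0, -99.5, 15) [[140.0, 164.0], [152.0, 304.0], [341.0, 304.0], [337.0, 164.0], [164.0, 142.0], [346.0, 142.0]]
```

The die is home: contact came at z 56 and the image fits the home hypothesis. Now lever legs 1 and 2.

Run:
```python
from h import *
go(-3,-98,130,350);go(-56,40,125,350);go(-56,40,90,200)
push(0,1,-56,-18,-5,40,90,fmax=7,step=1.5,vel=70)
p=where();go(p[0]-6,40,90,150);go(p[0]-6,40,125,250)
go(18,80,125,350);go(18,80,90,200)
push(1,-1,80,38,8,18,90,fmax=7,step=2,vel=70)
p=where();go(18,p[1]+6,90,150);go(18,p[1]+6,125,250);s=monitor.get_state();print(s["time_s"])
c=cam("wrist");im=optics.read_camera("wrist");cv2.imwrite("pics/w4.png",im)
print([(np.round(d["centre"],1).tolist(),round(d["confidence"],2),(onz(c,d["centre"],83)-[F[0],F[1],0]).round(1).tolist()) for d in optics.landmark_of("wrist","grip")[:3]])
```

```text
push 0 1 [(-18, np.float64(0.3)), (-16.5, np.float64(0.6)), (-15.0, np.float64(0.7)), (-13.5, np.float64(0.5)), (-12.0, np.float64(1.7)), (-10.5, np.float64(1.5)), (-9.0, np.float64(6.6)), (-7.5, np.float64(11.9))] at [-10.2  40.   89.7] df [-11.9  -1.3   8.9] t 22.1917
push 1 -1 [(38, np.float64(-0.8)), (36, np.float64(-0.5)), (34, np.float64(1.2)), (32, np.float64(0.0)), (30, np.float64(0.9)), (28, np.float64(6.3)), (26, np.float64(15.2))] at [17.9 28.6 90. ] df [-0.6 15.2  0.9] t 25.6083
26.15
[([215.1, 247.2], 0.97, [20.1, -1.7, 83.0])]
```

View pics/w4.png

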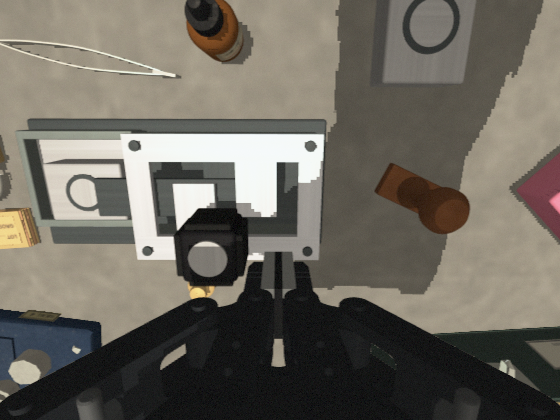

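The lever is at (18, 0), the middle leg's back corner, and the tongue is just over the die (about pixel (110,195)). The neighbours are untouched. Legs 3, 4 and 5 next.

Run:
```python
from h import *
go(56,0,125,350);go(56,0,90,200)
push(0,-1,56,20,5,0,90,fmax=7,step=1.5,vel=70)
p=where();go(p[0]+6,0,90,150);go(p[0]+6,0,125,250)
go(-18,38,125,350);go(-18,38,90,200)
v=push(1,-1,38,-3,-17,-18,90,fmax=7,step=1.5,vel=70)
p=where();go(-18,p[1]+6,90,150);go(-18,p[1]+6,125,250);print(monitor.get_state()["time_s"])
if p[1]<-8:
    go(-56,-40,125,350);go(-56,-40,90,200)
    push(0,1,-56,-16,-4,-40,90,fmax=8,step=1.5,vel=70)
    p=where();go(p[0]-6,-40,90,150);go(p[0]-6,-40,125,250)
c=cam("wrist");im=optics.read_camera("wrist");cv2.imwrite("pics/w5.png",im);print(monitor.get_state()["time_s"])
```

```text
push 0 -1 [(20, np.float64(0.5)), (18.5, np.float64(1.2)), (17.0, np.float64(1.9)), (15.5, np.float64(0.9)), (14.0, np.float64(0.0)), (12.5, np.float64(-0.9)), (11.0, np.float64(3.6)), (9.5, np.float64(7.2))] at [11.1 -0.1 90.2] df [ 7.2 -0.1 -5.4] t 29.2917
push 1 -1 [(-3, np.float64(-0.2)), (-4.5, np.float64(-0.2)), (-6.0, np.float64(1.3)), (-7.5, np.float64(0.8)), (-9.0, np.float64(3.8)), (-10.5, np.float64(10.3))] at [-18.2  -9.1  90. ] df [ 0.2 10.3  0.2] t 32.4417
32.9833
push 0 1 [(-16, np.float64(-0.0)), (-14.5, np.float64(0.1)), (-13.0, np.float64(0.9)), (-11.5, np.float64(0.6)), (-10.0, np.float64(4.4)), (-8.5, np.float64(9.2))] at [-10.5 -39.9  89.7] df [-9.2 -0.4  7.4] t 35.5833
36.175
```

View pics/w5.png

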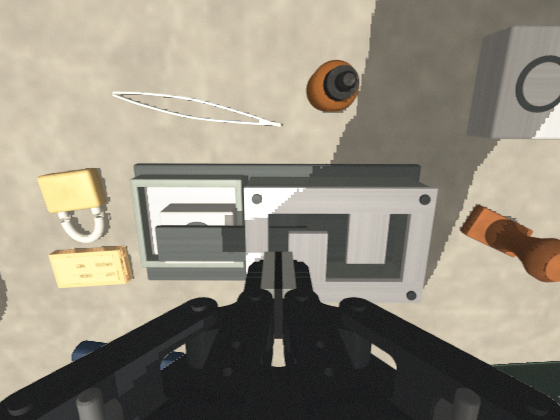

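The legs ran to their stops. I'll retreat and check the final state from higher up.

Run:
```python
from h import *
go(-16,-40,222,350);ctrl.move_linear([530,-45,220],None,200);ctrl.pause(.3)
c=cam("wrist");im=optics.read_camera("wrist");cv2.imwrite("pics/w6.png",im)
for t,z in [("grip",83),("tongue_tip",46),("dropper_bottle",0),("wood_stamp",0),("check_weight",0)]:
    print(t,[(np.round(d["centre"],1).tolist(),round(d["confidence"],2),(onz(c,d["centre"],z)-[F[0],F[1],0]).round(1).tolist()) for d in optics.landmark_of("wrist",t)[:2]])
a=cv2.imread("pics/w1.png");a=overlay(im,c,F,(0,-99.5,9))
P=lambda Q:np.round((proj(c,fx(Q,F))-[160,140]+.5)*3.2).astype(int)
cv2.polylines(a,[P(rect(0,36,-58,-22,101))],True,(255,255,0),1);cv2.polylines(a,[P(rect(5,31,-125,-62,46))],True,(0,255,255),1)
d=cv2.absdiff(cv2.imread("pics/w1.png"),im);d=cv2.resize(d[60:280,160:],(728,400))[:210]
cv2.imwrite("pics/ov6.png",np.vstack([a,np.hstack([d,np.zeros((210,a.shape[1]-728,3),np.uint8)])]));print(monitor.get_state()["time_s"])
```

```text
grip [([279.0, 237.2], 0.59, [18.9, -41.2, 83.0])]
tongue_tip [([194.0, 209.0], 0.87, [4.0, -124.3, 46.0])]
dropper_bottle [([316.5, 94.6], 0.73, [-103.7, -2.9, 0.0])]
wood_stamp [([436.4, 199.2], 0.67, [6.5, 134.6, 0.0])]
check_weight [([439.9, 196.0], 0.22, [2.8, 138.0, 0.0])]
37.45
```

View pics/ov6.png

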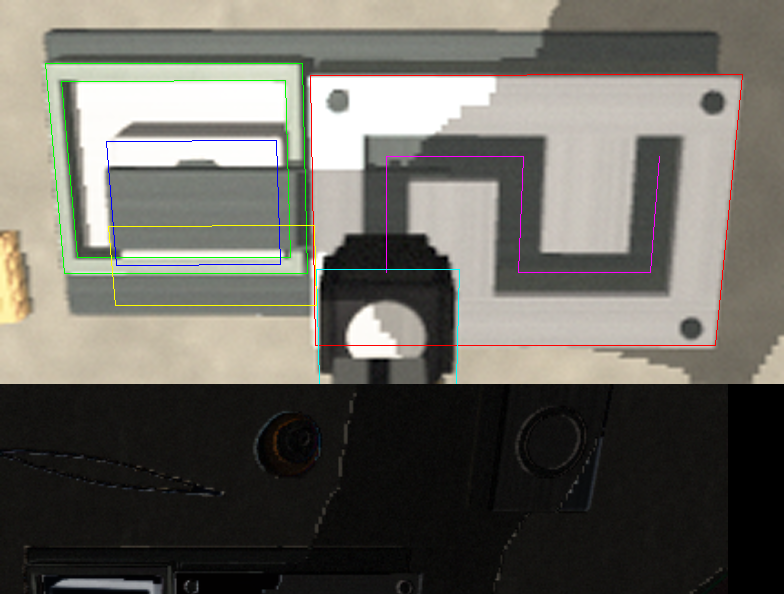

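The grip matches (18,-40), and the tongue tip at y -124 covers the die. The bottle and stamp are unchanged. The weight is hidden behind the gripper, so I'll check it from the fixed cameras and hand in if it is fine.

Run:
```python
from h import *
ctrl.move_linear([430,-45,260],None,200)
im=optics.read_camera("wrist");c=cam("wrist");cv2.imwrite("pics/w7.png",im)
for t in ["check_weight","wood_stamp","dropper_bottle"]:
    print(t,[(round(d["confidence"],2),(onz(c,d["centre"],0)).round(1).tolist()) for d in optics.landmark_of("wrist",t)[:2]])
optics.read_camera("side")
for t in ["dropper_bottle","check_weight"]: print(t,[(np.round(d["centre"],1).tolist(),round(d["confidence"],2)) for d in optics.landmark_of("side",t)[:3]])
print(monitor.get_state()["time_s"])
```

```text
check_weight []
wood_stamp [(0.71, [545.1, 133.7, 0.0])]
dropper_bottle [(0.69, [436.1, -6.9, 0.0]), (0.35, [539.6, -112.2, 0.0])]
dropper_bottle [([286.8, 267.8], 0.66), ([231.2, 265.5], 0.56)]
check_weight [([299.2, 246.6], 0.58)]
38.4917
```

View pics/w7.png

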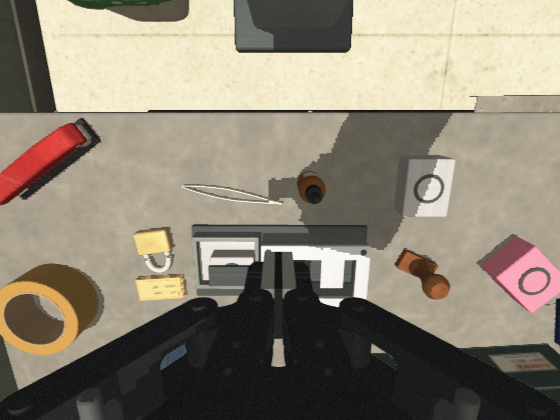

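The bottle (312,188) and stamp (425,275) are standing where they were. The side camera puts the weight at (299,247) against (297,249) at the start, so it has not moved. The arm touches nothing, so I'm handing in.

Run:
```python
from h import *
print(ctrl.hand_in(),monitor.get_state()["time_s"])
```

```text
the job is handed in; nothing more can be done
the job is handed in; nothing more can be done
```

The job is done and handed in, at about 38.5 s of the 54 s allowed. With the fingers shut, I pushed the die back and then left into its corner, and then pushed the lever through all five legs. The grip was never pinched.

- **Die:** A light touch on its top met contact at tool height 56 mm, which is the home height (unseated would be 62). The pictures agreed.
- **Lever and bolt:** Every leg ended on a clear stop. The last measurement put the grip at fixture (18.9, -41.2) against a target of (18, -40). The tongue tip was at y -124.3 against -125, and it covers the die.
- **Travel that disagreed:** Between the leg 2 and leg 4 stops the finger moved 37.7 mm instead of 40. I put this down to slot play and give in the arm, and the image confirmed the end position.
- **Neighbours:** The bottle, stamp and weight are standing where they were, within detection error (up to about 5 mm). The gripper hid the weight from the wrist camera at the end, so that check rests on the side camera, which showed it within about 3 pixels of its start.
- **Forces:** The highest force change I logged was about 15 N, well under the limits.

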